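Disinfect incoming supplies in the latched mist chamber

TASK

Disinfect the supplies that lie on the bench (two or three of these: two white slide cartons and a blue clay tray): release the red safety catch of the mist chamber, slide its clear cover fully back by the handle, lay every one of them flat on the floor of the chamber's well, slide the cover fully shut and push the catch fully home again. Only when it is shut and locked, press the orange cap of the canister on the chamber's side all the way down, and let it spring back up. Then let the supplies air where they lie: release the catch again, slide the cover fully back and leave it so. Do not disturb the other loose things on the bench.

Things in the scene. Friction and masses are not known exactly. Their poses are not given: they have to be found in the camera images.
- chamber: white mist chamber fixed to the bench, origin on the bench under the centre of its well; its x points away from the robot, y left, z up (yaw a few degrees). Behind the well (x 0.10 to 0.302) is a housing of nearly the same height that the cover slides over; canister at x -0.096, y -0.100; catch on the left side at x -0.056
- well_floor (a point): centre of the well's floor, 26 mm above the bench, axes as the chamber's. The well is open on top when the cover is back: inside 195 mm along x, 126 mm along y, 34 mm deep (wall tops 60 mm above the bench), walls 5 mm thick. It takes three supplies laid across it (long sides along y), 60 mm apart, with room for fingers between
- cover (a joint): clear sliding cover with a dark frame, 205 x 136 mm, on top of the well (62 to 69 mm above the bench): 0 = shut, 0.200 m = fully back; it moves along the chamber's +x to open, stays where it is left, drag about 2.5 N. While the catch is home it can not open more than about 3 mm
- cover_handle (a point): centre of the black handle bar on the cover, 86 mm long along the chamber's y, 14 mm thick along x and 14 mm high, standing on two posts; 98 mm above the bench, its underside 20 mm clear above the cover plate. Moves with the cover
- bolt (a joint): red-knobbed safety catch, a sliding bolt on the chamber's left side: 0 = home (locks the cover), 0.026 m = fully released; it moves along the chamber's +y (to the left, away from the cover) to release, stays where it is left, drag about 2 N. It must be out by more than about 14 mm for the cover to pass, and goes home freely only when the cover is shut
- catch_knob (a point): point on the axis of the catch's red upright knob, 16 mm in diameter, reaching from 69 mm (top of the bolt) to 108 mm above the bench; the point is 94 mm above the bench. Moves with the catch
- nozzle (a joint): orange push cap of the canister: 0 = up, 0.008 m = pressed fully down; springs back up by itself; about 2 N to start, 6 N fully down
- cap_top (a point): centre of the top of the orange push cap, 34 mm in diameter, 110 mm above the bench when up; press straight down on it
- carton_1_mid (a point): centre (half-way up) of a white slide carton with a dark blue end, lying flat on the bench at the start: 31 mm along its x, 80 mm along its y, 30 mm high, z up; about 150 g. The two are alike. May be absent
- carton_2_mid (a point): centre (half-way up) of a white slide carton with a dark blue end, lying flat on the bench at the start: 31 mm along its x, 80 mm along its y, 30 mm high, z up; about 150 g. The two are alike. May be absent
- tray_mid (a point): centre (half-way up) of the dark blue clay tray with a white top, lying flat on the bench at the start: 30 mm along its x, 85 mm along its y, 14 mm high, z up; about 60 g. May be absent
- yellow_dropper_mid (a point): bystander: dropper bottle with a yellow cap, 33 mm in diameter, 75 mm high; its centre
- red_cup_mid (a point): bystander: sample cup with a red lid, 51 mm in diameter, 63 mm high; its centre
- tip_carton_mid (a point): bystander: small white and green carton, 41 x 55 x 60 mm high; its centre
- tape_mid (a point): bystander: roll of tan tape lying flat, 60 mm in diameter, 19 mm high; its centre

How it is judged:
On the way, in this order (a step that is already met when the one before it is completed fails the run):
1. the safety catch is released (out by more than 20 mm) (value of joint bolt above 0.02 m), for 0.1 s.
2. the cover is slid back (more than 180 mm) (value of joint cover above 0.18 m), for 0.2 s.
3. every supply present lies flat in the well and is let go, the cover still back (x of carton_1_mid in the frame of chamber between -0.085 and 0.085 m and y of carton_1_mid in the frame of chamber between -0.045 and 0.045 m and z of each of carton_1_mid, carton_2_mid, tray_mid in the frame of chamber below 0.05 m and angle between each of carton_1_mid, carton_2_mid, tray_mid's own z axis and vertical below 0.2 rad and contact force between each of carton_1, carton_2, tray and the fingers below 0.1 N and x of carton_2_mid in the frame of chamber between -0.085 and 0.085 m and y of carton_2_mid in the frame of chamber between -0.045 and 0.045 m and x of tray_mid in the frame of chamber between -0.085 and 0.085 m and y of tray_mid in the frame of chamber between -0.045 and 0.045 m and value of joint cover above 0.16 m), for 0.3 s.
4. the cover is shut (within 6 mm) (value of joint cover below 0.006 m), for 0.2 s.
5. the catch is home (within 6 mm), the cover shut (value of joint bolt below 0.006 m and value of joint cover below 0.008 m), for 0.2 s.
6. the canister cap is pressed down (more than 6 mm of its 8 mm) (value of joint nozzle above 0.006 m), for 0.05 s.
7. the catch is released again (out by more than 20 mm), the cap up (value of joint bolt above 0.02 m and value of joint nozzle below 0.002 m), for 0.1 s.
8. the cover is slid back again (more than 180 mm) (value of joint cover above 0.18 m), for 0.2 s.
At the end, for the whole second after the job is handed in: every supply present lies flat (within 0.2 rad), released in the well (its centre within 85 mm along and 45 mm across of the well's centre, below 50 mm over the bench), the cover is back by more than 180 mm, the catch out by more than 16 mm, and the canister cap is up again (within 2 mm) (x of carton_1_mid in the frame of chamber between -0.085 and 0.085 m and y of carton_1_mid in the frame of chamber between -0.045 and 0.045 m and z of each of carton_1_mid, carton_2_mid, tray_mid in the frame of chamber below 0.05 m and angle between each of carton_1_mid, carton_2_mid, tray_mid's own z axis and vertical below 0.2 rad and contact force between each of carton_1, carton_2, tray and the fingers below 0.1 N and x of carton_2_mid in the frame of chamber between -0.085 and 0.085 m and y of carton_2_mid in the frame of chamber between -0.045 and 0.045 m and x of tray_mid in the frame of chamber between -0.085 and 0.085 m and y of tray_mid in the frame of chamber between -0.045 and 0.045 m and value of joint cover above 0.18 m and value of joint bolt above 0.016 m and value of joint nozzle below 0.002 m); the robot touches nothing.
It fails at once if the canister cap is pressed (over 4 mm) while the cover is not shut (over 12 mm) or the catch not home (over 10 mm) (value of joint nozzle above 0.004 m and (value of joint cover above 0.012 m or value of joint bolt above 0.01 m)).
It fails at once if a bystander is moved by more than 40 mm or knocked over (distance of any of yellow_dropper_mid, red_cup_mid, tip_carton_mid, tape_mid from where it was at the start of the episode above 0.04 m or angle between any of yellow_dropper_mid, red_cup_mid, tip_carton_mid, tape_mid's own z axis and vertical above 0.5 rad).
Of carton_1, carton_2, tray only 2 to 3 are there at a start; the rules pass over those that are not, and their reading is None.
At some moment in a run one of carton_1, carton_2, tray may be knocked a few centimetres aside while the robot is not near it.
It also fails if it takes over 208 s, if anything falls off the work surface, if the arm or the gripper's body presses on something with over 40 N, if the wrist force passes 120 N, or if a joint passes its speed limit or range.

ROBOT

A 6-joint arm with a two-finger parallel gripper is mounted at the origin on a cart in front of the work surface, level with it; the furniture and walls round the work are solid. World frame = base frame: x ahead of the robot, y to its left, z up, the work surface at z = 0. Lengths are in m, angles in rad, forces in N, time in s.
With the tool pointing down it reaches from about 0.375 to 0.9 m from the base axis. Payload 3.1 kg.
Tool frame: the origin (TCP) lies at the very end of the fingers, on their centre line; the grasp point (between the pads) lies 19 mm behind it (grip_depth is the distance from the TCP to the grasp point, in m); z points along the fingers, y is the line along which they close (so a half turn about z gives the same grasp; the last joint's range is limited). The gripper opens to 85 mm and grips with 20 to 120 N. Pads are 22 mm wide; open, the fingers measure 114 mm over their backs; the gripper's body (76 mm by 85 mm) begins 54 mm behind the grasp point. The pads swing forward as they close: fully open they stand 13 mm farther back than shut.
Start: joints at [-1.49, 0.527, 1.433, -0, 1.181, -0.178], TCP at [0.16, -0.604, 0.231] pointing down, gripper open.
Joint ranges: [-3.08, 3.08], [-0.75, 2.2], [0.22, 2.44], [-1.43, 4.57], [0, 2.65], [-2.85, 2.85]. Speed limits (rad/s): [2.79, 2.79, 3.14, 3.14, 3.14, 3.14].

INTERFACE

Orientations are given as a unit quaternion [x, y, z, w].
In Python, from station import * gives the robot as it stands.
- The arm moves only by the tool apply_moves, never from a script. Its argument "plan" is a list of rows, each a list of 7 numbers: the shift along the tool's x, y, z in m, then the turn, a rotation vector about the tool's x, y, z in rad, then the gripper command: -1 is fully open, 1 is shut, values between are in proportion. In form: [[dx, dy, dz, wx, wy, wz, jaw], ...]. A call has 1 to 8 rows; each row shifts and turns the commanded pose from where the row before left it, along the tool's axes as they then stand; what a row does not reach is not made up. A row lasts 1/8 s, in which the tool goes at most 62.5 mm and 10.7 degrees, less where a joint would pass 70% of its speed; a pose out of reach is approached as far as the arm can. A call is refused whole if a number of a shift passes 0.0625 or a number of a turn 0.188, either way. A call with a gripper value outside its range is refused whole. The fingers move at their own pace and stop on an object; "force" is the grip in N (left out, the last holds). Time passes only in rows, so rows that do not move let the fingers close. It gives the time, the measured TCP pose, the force, the opening and the grip force at its end, in the units of the state.
- sense(): the state, without advancing time (a new reading comes with each control period).
- snapshot(name): name is "scene" or "top"; returns the picture (400x640x3 uint8, red, green, blue); there is no depth.
- calibration(name): a dict with "camera_matrix" (3x3 intrinsics, pixels), "k1" (the pictures are not rectified: a ray, as slopes to the right and down, at radius r is drawn at 1 + k1 r^2 times it, then the intrinsics apply), "R" (3x3) and "t" (3): a world point X has camera coordinates R X + t. Camera axes: x right, y down, z forward; pixel columns grow to the right and rows downward; lengths in m; the calibration is good to about 2 mm. A picture is of the moment at which its call begins. calibration takes no time and is no camera call.
- sign_off(): hands the job in; it is judged then, once.
The state is a dict: "t": time; "q": joint angles; "qd": joint speeds; "tau": joint torques, N m; "tcp_pos": TCP position; "tool_rot": TCP orientation; "force": force on the tool from outside, world axes, zero at the start; "ft_torque": the same for the moment, N m; "finger_gap": opening from 0.0 (shut) to 1.0 (fully open); "gripper_force": force on a finger pad.
Only numpy, scipy, OpenCV 4.12 (cv2) and the standard library are available. Lean on these libraries where they do the work, as an engineer would, in place of code of your own. Each camera call takes 0.05 s, during which the arm holds its last target. There are 200 camera calls.

## Working session

There is one attempt and no reset: what is moved stays moved. The work goes in short steps, Python scripts to look and compute and a tool call to move; the robot and the scene stay as the last step left them, time stands still between calls to the robot, and variables do not carry over. Pictures are saved under pics/ and viewed, at most 14 in all, crops included, and the job is handed in when it is done.

Besides the shell and the picture viewer there is one more tool, called after "Request:" as name(argument=value, ...), one argument or row to a line, values as JSON. apply_moves: Moves the arm, as the interface text tells. Its arguments: {"type":"object","properties":{"plan":{"type":"array"},"force":{"type":"number"}},"required":["plan"]}

```bash
mkdir -p pics; ls; python3 - <<'E'
from station import *
import cv2
s=sense(); print(s)
for n in ("scene","top"):
    cv2.imwrite(f"pics/{n}0.png",snapshot(n)[:,:,::-1]); print(n,calibration(n))
E
```

```text
pics
{'t': 0.0, 'q': array([-1.49050792e+00,  5.28458224e-01,  1.43390878e+00,  1.72573778e-05,
        1.18139267e+00, -1.78514968e-01]), 'qd': array([ 4.24631419e-04,  7.81496155e-04, -5.05562812e-06,  1.05121474e-03,
       -5.65802056e-04, -1.14754420e-04]), 'tau': array([ 6.75812171e-04, -4.42349160e+01, -1.78025472e+01, -1.77616566e-04,
        8.52963596e-03, -8.99162046e-06]), 'tcp_pos': array([ 0.15991818, -0.6034536 ,  0.23033644]), 'tool_rot': array([ 9.91639120e-01,  1.29037522e-01,  6.11628317e-05, -1.08181092e-03]), 'force': array([ 1.03422418,  0.85187928, -0.30129249]), 'ft_torque': array([-0.07668949, -0.00152658, -0.06616891]), 'gripper_force': 0.0, 'finger_gap': 1.004838533982685}
scene {'camera_matrix': array([[402.88001546,   0.        , 314.17769164],
       [  0.        , 402.88001546, 195.79356114],
       [  0.        ,   0.        ,   1.        ]]), 'k1': -0.07023738997746291, 'R': array([[-0.77214111, -0.63510726,  0.02090161],
       [-0.35940377,  0.40935166, -0.83860608],
       [ 0.5240487 , -0.65503434, -0.54433719]]), 't': array([0.30808118, 0.28256615, 0.91344095])}
top {'camera_matrix': array([[380.99776255,   0.        , 322.09536894],
       [  0.        , 380.99776255, 203.05593796],
       [  0.        ,   0.        ,   1.        ]]), 'k1': -0.01248732411874354, 'R': array([[ 0.02524711, -0.99949196, -0.0194525 ],
       [-0.99601149, -0.02348389, -0.08607918],
       [ 0.08557863,  0.02154817, -0.99609838]]), 't': array([-0.05627321,  0.46461441,  0.92285726])}
```

View pics/scene0.png

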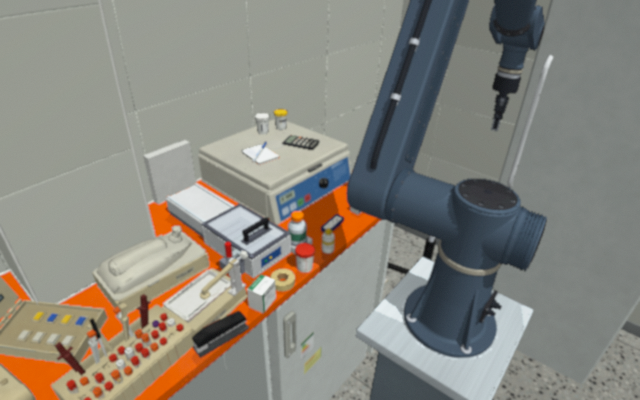

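View pics/top0.png

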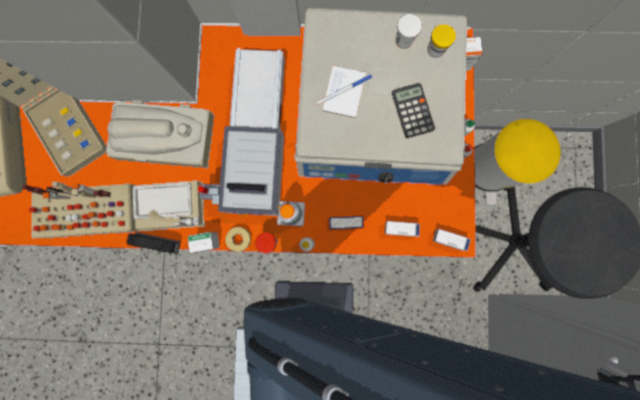

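The top view shows the chamber with its handle at (247,187), catch at (205,188) and canister at (289,212). The tray is at (347,222), and the cartons are at (402,228) and (452,239). The bystanders sit in the front row, x 200–306.

```bash
cat > h.py <<'E'
from station import *
import numpy as np, cv2
from scipy.spatial.transform import Rotation as Ro
def cast(name,px,z):
    c=calibration(name);K=c["camera_matrix"];px=np.atleast_2d(px).astype(float)
    d=(px-[K[0,2],K[1,2]])/K[0,0];u=d.copy()
    for _ in range(10): u=d/(1+c["k1"]*(u**2).sum(1,keepdims=True))
    r=np.c_[u,np.ones(len(u))]@c["R"];o=-c["R"].T@c["t"]
    return o+r*((z-o[2])/r[:,2])[:,None]
def proj(name,X):
    c=calibration(name);K=c["camera_matrix"];p=np.atleast_2d(X)@c["R"].T+c["t"]
    u=p[:,:2]/p[:,2:];return u*(1+c["k1"]*(u**2).sum(1,keepdims=True))*K[0,0]+[K[0,2],K[1,2]]
def blobs(mask,roi,amin=15):
    x0,y0,x1,y1=roi;m=np.zeros(mask.shape,np.uint8);m[y0:y1,x0:x1]=mask[y0:y1,x0:x1]
    cs,_=cv2.findContours(m,cv2.RETR_EXTERNAL,cv2.CHAIN_APPROX_NONE)
    return sorted([c for c in cs if cv2.contourArea(c)>=amin],key=lambda c:-cv2.contourArea(c))
def rect(name,c,z):
    "world min-area rect of a contour on plane z: centre, sides, yaw of long side"
    P=cast(name,c[:,0,:],z)[:,:2]
    (a,b),(w,h),an=cv2.minAreaRect((P*1000).astype(np.float32))
    if w<h: w,h,an=h,w,an+90
    return np.array([a,b])/1000,(w,h),(an+90)%180-90
def hsv(im): return cv2.cvtColor(im,cv2.COLOR_RGB2HSV)
def pic(name,f,roi,k):
    im=snapshot(name);x0,y0,x1,y1=roi
    cv2.imwrite(f,cv2.resize(im[y0:y1,x0:x1,::-1],None,fx=k,fy=k,interpolation=cv2.INTER_CUBIC));return im
def yaw():
    R=Ro.from_quat(sense()["tool_rot"]).as_matrix();return np.degrees(np.arctan2(R[1,0],R[0,0]))
E
python3 - <<'E'
from h import *
im=pic("top","pics/t1.png",(185,40,485,260),2.66)
H=hsv(im);h,s,v=H[...,0],H[...,1],H[...,2]
bg=(s>150)&(h>3)&(h<16)
print("hsv bench",H[235,330],"red knob",H[188,205],"cap",H[211,288],"handle",H[187,247])
w=((s<60)&(v>170)).astype(np.uint8)
for c in blobs(w,(320,205,480,255)): print("white",cv2.boundingRect(c),rect("top",c,.03))
nb=(~bg&~((s>100)&(h<16))).astype(np.uint8)
for c in blobs(nb,(322,208,474,252)): print("notbench",cv2.boundingRect(c),rect("top",c,.02))
dk=(v<45).astype(np.uint8)
for c in blobs(dk,(222,170,278,205)): print("handle",cv2.boundingRect(c),rect("top",c,.105))
hw=((s<40)&(v>180)).astype(np.uint8)
for c in blobs(hw,(225,40,290,130),200): print("housing",cv2.boundingRect(c),rect("top",c,.06))
E
```

```text
hsv bench [ 11 239 159] red knob [177 176  94] cap [ 16 244 234] handle [115  34  45]
white (436, 229, 31, 21) (array([ 0.38463971, -0.35821939]), (70.18415832519531, 31.93822479248047), 73.96207427978516)
white (386, 221, 30, 15) (array([ 0.40835678, -0.23710722]), (70.44744110107422, 30.775312423706055), 86.65058898925781)
notbench (434, 229, 36, 22) (array([ 0.38435071, -0.36249765]), (85.80307006835938, 34.028724670410156), 74.21859741210938)
notbench (385, 221, 34, 15) (array([ 0.40857111, -0.2412883 ]), (81.42041778564453, 32.627952575683594), 87.33196258544922)
notbench (329, 216, 35, 13) (array([ 0.42047168, -0.10486729]), (83.5914535522461, 29.482086181640625), -88.5810078382492)
handle (228, 184, 19, 5) (array([0.49277014, 0.14722995]), (41.16962814331055, 9.1459321975708), -88.72288405895233)
handle (248, 185, 16, 6) (array([0.49144061, 0.10499591]), (35.23356628417969, 9.333719253540039), 83.1700668334961)
housing (230, 49, 52, 79) (array([0.74240192, 0.12304218]), (194.41561889648438, 113.24362182617188), -1.6515426635742188)
```

View pics/t1.png

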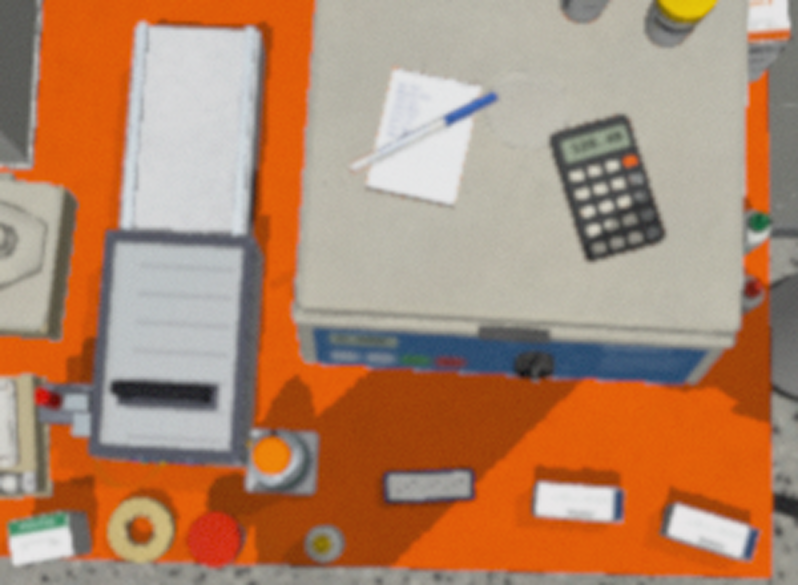

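The crop shows everything cleanly: cover corners near (106,232), (262,237), (245,462) and (90,455), and the handle at about (163,394). The cap is at (272,455), the red knob at (47,399), the tray at (429,486), and the cartons at (578,502) and (710,530). All three supplies are present.

```bash
python3 - <<'E'
from h import *
im=snapshot("top");H=hsv(im);h,s,v=[H[...,i].astype(int) for i in range(3)]
def show(n,m,roi,z,amin=6,k=1):
    for c in blobs(m.astype(np.uint8),roi,amin)[:k]:
        M=cv2.moments(c);p=[M['m10']/M['m00'],M['m01']/M['m00']]
        print(n,np.round(p,1),"pt",cast("top",p,z)[0].round(4),"rect",rect("top",c,z))
show("handle",(v<75),(225,180,272,196),.105,k=2)
show("cap",(h>=13)&(h<20)&(s>180)&(v>190),(275,200,310,230),.110,k=2)
show("knob",((h>170)|(h<4))&(s>120),(190,178,217,200),.108,k=2)
show("frame",(v<150)&(s<90)&(v>70),(216,120,287,220),.069,k=1)
for n,p in dict(tl=(106,232),tr=(262,237),br=(245,462),bl=(90,455)).items():
    print(n,cast("top",np.array(p)/2.66+[185,40],.069)[0].round(4))
im2=snapshot("scene");H=hsv(im2);h,s,v=[H[...,i].astype(int) for i in range(3)]
def s2(n,m,roi,z,amin=6,k=1):
    for c in blobs(m.astype(np.uint8),roi,amin)[:k]:
        M=cv2.moments(c);p=[M['m10']/M['m00'],M['m01']/M['m00']];print("scene",n,np.round(p,1),cast("scene",p,z)[0].round(4),cv2.boundingRect(c))
s2("handle",v<60,(238,212,275,245),.098)
s2("knob",((h>170)|(h<4))&(s>120),(220,238,236,262),.09)
s2("cap",(h>=6)&(h<20)&(s>180),(287,205,306,222),.100)
E
```

```text
handle [246.1 187. ] pt [0.4909 0.1265 0.105 ] rect (array([0.49056192, 0.12781868]), (84.74927520751953, 14.978530883789062), 89.25706481933594)
cap [286.6 210.9] pt [0.4387 0.032  0.11  ] rect (array([0.43897073, 0.03169521]), (28.383726119995117, 27.05496597290039), -43.32448959350586)
knob [202.4 189.3] pt [0.4831 0.2248 0.108 ] rect (array([0.48380017, 0.22469919]), (20.760433197021484, 13.681591987609863), -88.6950855255127)
frame [250.8 170.3] pt [0.5356 0.1249 0.069 ] rect (array([0.53962646, 0.12735608]), (227.56324768066406, 164.27784729003906), 4.524143695831299)
tl [0.6387 0.1919 0.069 ]
tr [0.6367 0.0507 0.069 ]
br [0.4341 0.0588 0.069 ]
bl [0.437  0.1965 0.069 ]
scene handle [255.6 227.8] [0.4842 0.135  0.098 ] (243, 218, 26, 24)
scene knob [227.9 248.5] [0.4829 0.2288 0.09  ] (225, 241, 7, 16)
scene cap [297.8 215.9] [0.4355 0.0273 0.1   ] (287, 209, 19, 13)
```

```bash
python3 - <<'E'
from h import *
pic("scene","pics/s1.png",(150,170,350,320),4)
E
```

```text
(no output)
```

View pics/s1.png

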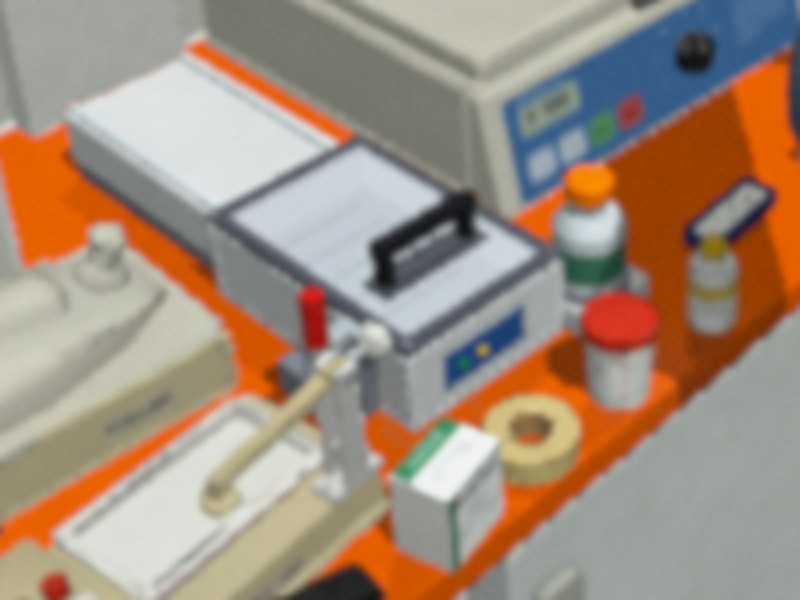

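The scene crop shows the cover, handle (425,240), red knob (313,315) and orange cap (590,185). A white post with a ball top at (377,337) stands near the catch, so I'll check its place and height.

```bash
python3 - <<'E'
from h import *
pic("top","pics/t2.png",(150,165,240,255),6.6)
for z in (.03,.06,.09,.11,.13): print(z,"ball",cast("scene",(244,254),z)[0].round(3),proj("top",cast("scene",(244,254),z)).round(0),"base",cast("scene",(235,292),z)[0].round(3),proj("top",cast("scene",(235,292),z)).round(0))
E
```

```text
0.03 ball [0.493 0.173 0.03 ] [[234. 190.]] base [0.41  0.277 0.03 ] [[190. 222.]]
0.06 ball [0.466 0.195 0.06 ] [[221. 199.]] base [0.386 0.295 0.06 ] [[178. 232.]]
0.09 ball [0.439 0.217 0.09 ] [[208. 209.]] base [0.363 0.312 0.09 ] [[165. 242.]]
0.11 ball [0.421 0.231 0.11 ] [[198. 217.]] base [0.347 0.323 0.11 ] [[155. 249.]]
0.13 ball [0.403 0.246 0.13 ] [[188. 224.]] base [0.331 0.335 0.13 ] [[146. 256.]]
```

View pics/t2.png

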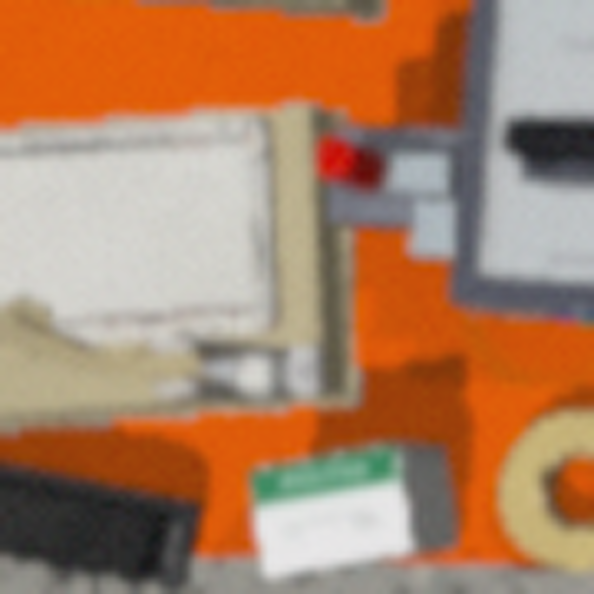

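Ball top is at crop (255,375), about (0.41, 0.24, 0.13), so it stays clear if the jaws are only partly open. I'm turning the tool to match the chamber axes first.

Request:
apply_moves(
  plan=[
    [0, 0, 0, 0, 0, -0.184, 0],
    [0, 0, 0, 0, 0, -0.184, 0],
    [0, 0, 0, 0, 0, -0.184, 0],
    [0, 0, 0, 0, 0, -0.184, 0],
    [0, 0, 0, 0, 0, -0.184, 0],
    [0, 0, 0, 0, 0, -0.184, 0],
    [0, 0, 0, 0, 0, -0.183, 0],
    [0, 0, 0, 0, 0, 0, 0],
  ],
  force=40,
)

```text
t: 1.35
tcp_pos: [0.16, -0.6041, 0.2313]
tool_rot: [0.717, 0.697, 0.0, -0.0]
force: [0.1, -0.2, -0.9]
finger_gap: 0.5
gripper_force: 0.0
```

```bash
cat >> h.py <<'E'
ORG=np.array([.5365,.1255]);TH=np.radians(-1.5)
def w2c(p): # world xy -> chamber xy
    d=np.asarray(p)[:2]-ORG;c,s=np.cos(TH),np.sin(TH);return np.array([c*d[0]+s*d[1],-s*d[0]+c*d[1]])
def c2w(p): c,s=np.cos(TH),np.sin(TH);return ORG+[c*p[0]-s*p[1],s*p[0]+c*p[1]]
def need(xy,z): # shift in tool axes from measured tcp to world point
    st=sense();R=Ro.from_quat(st["tool_rot"]).as_matrix()
    return (R.T@(np.r_[xy,z]-st["tcp_pos"])).round(4)
E
python3 -c "
from h import *
s=sense();print(s['tcp_pos'],yaw(),s['finger_gap'],s['t']);print(need((.40,-.30),.23),need((.42,0),.23),need((.4835,.2265),.23),w2c((.4835,.2265)))"
```

```text
[ 0.15996817 -0.60410266  0.23126208] 88.44512897914305 0.49961208034492205 1.35
[0.3105 0.2317 0.0013] [0.6109 0.2435 0.0013] [0.8391 0.3009 0.0014] [-0.05562571  0.09957801]
```

Request:
apply_moves(
  plan=[
    [0.039, 0.029, 0, 0, 0, 0, 0],
    [0.039, 0.029, 0, 0, 0, 0, 0],
    [0.039, 0.029, 0, 0, 0, 0, 0],
    [0.039, 0.029, 0, 0, 0, 0, 0],
    [0.039, 0.029, 0, 0, 0, 0, 0],
    [0.039, 0.029, 0, 0, 0, 0, 0],
    [0.039, 0.029, 0, 0, 0, 0, 0],
    [0.039, 0.029, 0, 0, 0, 0, 0],
  ],
)

```text
t: 2.35
tcp_pos: [0.4006, -0.2969, 0.2316]
tool_rot: [0.717, 0.697, 0.0, 0.0]
force: [0.3, -0.8, 0.6]
finger_gap: 0.497
gripper_force: 0.0
```

Request:
apply_moves(
  plan=[
    [0.043, 0.0017, 0, 0, 0, 0, 0],
    [0.043, 0.0017, 0, 0, 0, 0, 0],
    [0.043, 0.0017, 0, 0, 0, 0, 0],
    [0.043, 0.0017, 0, 0, 0, 0, 0],
    [0.043, 0.0017, 0, 0, 0, 0, 0],
    [0.043, 0.0017, 0, 0, 0, 0, 0],
    [0.043, 0.0017, 0, 0, 0, 0, 0],
    [0, 0, 0, 0, 0, 0, 0],
  ],
)

```text
t: 3.35
tcp_pos: [0.4186, 0.0049, 0.2315]
tool_rot: [0.715, 0.699, 0.0, -0.0]
force: [-0.2, -0.4, -0.9]
finger_gap: 0.499
gripper_force: 0.0
```

Request:
apply_moves(
  plan=[
    [0.045, 0.011, 0, 0, 0, 0, 0],
    [0.045, 0.011, 0, 0, 0, 0, 0],
    [0.045, 0.011, 0, 0, 0, 0, 0],
    [0.045, 0.011, 0, 0, 0, 0, 0],
    [0.045, 0.012, 0, 0, 0, 0, 0],
    [0, 0, 0, 0, 0, 0, 0],
  ],
)

```text
t: 4.1
tcp_pos: [0.4824, 0.2276, 0.2314]
tool_rot: [0.716, 0.699, 0.001, 0.001]
force: [-0.9, -0.4, -0.2]
finger_gap: 0.506
gripper_force: 0.0
```

```bash
python3 -c "
from h import *
s=sense();print(s['tcp_pos'],yaw(),s['finger_gap'],s['t'],s['force']);print(need((.4835,.2265),.078))"
```

```text
[0.48240931 0.22763541 0.23137485] 88.6169621169918 0.5058120190450409 4.1 [-0.88858765 -0.41306316 -0.17351837]
[-0.0012  0.0008  0.1534]
```

Request:
apply_moves(
  plan=[
    [-0.001, 0.001, 0.05, 0, 0, 0, 0],
    [0, 0, 0.05, 0, 0, 0, 0],
    [0, 0, 0.03, 0, 0, 0, 0],
    [0, 0, 0.023, 0, 0, 0, 0],
    [0, 0, 0, 0, 0, 0, 1],
    [0, 0, 0, 0, 0, 0, 1],
    [0, 0, 0, 0, 0, 0, 1],
    [0, 0, 0, 0, 0, 0, 1],
  ],
)

```text
t: 5.1
tcp_pos: [0.4827, 0.2247, 0.0785]
tool_rot: [0.716, 0.698, 0.001, 0.001]
force: [4.7, -2.2, -12.4]
finger_gap: 0.172
gripper_force: 39.2
```

Request:
apply_moves(
  plan=[
    [0.01, 0, 0, 0, 0, 0, 1],
    [0.01, 0, 0, 0, 0, 0, 1],
    [0.008, 0, 0, 0, 0, 0, 1],
    [0.002, 0, 0, 0, 0, 0, 1],
    [0, 0, 0, 0, 0, 0, 1],
    [0, 0, 0, 0, 0, 0, 1],
  ],
)

```text
t: 5.85
tcp_pos: [0.4833, 0.2485, 0.0783]
tool_rot: [0.714, 0.7, -0.004, 0.004]
force: [7.4, -25.7, -9.0]
finger_gap: 0.175
gripper_force: 40.2
```

```bash
python3 - <<'E'
from h import *
s=sense();print(s['tcp_pos'],s['force'],s['finger_gap'])
E
```

```text
[0.48331511 0.24854153 0.07825649] [  7.41222378 -25.72916528  -9.04355815] 0.1749247103135012
```

Request:
apply_moves(
  plan=[
    [0, 0, 0, 0, 0, 0, 0],
    [0, 0, 0, 0, 0, 0, 0],
    [0, 0, -0.03, 0, 0, 0, 0],
    [0, 0, -0.05, 0, 0, 0, 0],
    [0, 0, 0, 0, 0, 0, 0],
  ],
)

```text
t: 6.48
tcp_pos: [0.4847, 0.257, 0.1628]
tool_rot: [0.715, 0.699, 0.004, 0.002]
force: [0.6, -0.2, -0.5]
finger_gap: 0.5
gripper_force: 0.0
```

```bash
python3 - <<'E'
from h import *
for z in (0,.05,.1,.15,.2,.25):
    print(z,"bot scene",cast("scene",(279,218),z)[0].round(3),"top-edge scene",cast("scene",(272,190),z)[0].round(3),"topcam front-left upper corner",cast("top",(185+297/2.66,40+310/2.66),z)[0].round(3),"back",cast("top",(185+315/2.66,40),z)[0].round(3))
print(need((.491,.1265),.16),w2c((.491,.1265)))
E
```

```text
0 bot scene [ 0.563 -0.03  -0.   ] top-edge scene [ 0.692 -0.131  0.   ] topcam front-left upper corner [0.585 0.024 0.   ] back [0.897 0.016 0.   ]
0.05 bot scene [0.515 0.018 0.05 ] top-edge scene [ 0.634 -0.075  0.05 ] topcam front-left upper corner [0.575 0.019 0.05 ] back [0.87  0.011 0.05 ]
0.1 bot scene [0.467 0.067 0.1  ] top-edge scene [ 0.577 -0.02   0.1  ] topcam front-left upper corner [0.564 0.014 0.1  ] back [0.843 0.007 0.1  ]
0.15 bot scene [0.418 0.116 0.15 ] top-edge scene [0.52  0.036 0.15 ] topcam front-left upper corner [0.554 0.01  0.15 ] back [0.817 0.003 0.15 ]
0.2 bot scene [0.37  0.164 0.2  ] top-edge scene [0.463 0.091 0.2  ] topcam front-left upper corner [0.544 0.005 0.2  ] back [ 0.79  -0.001  0.2  ]
0.25 bot scene [0.322 0.213 0.25 ] top-edge scene [0.406 0.147 0.25 ] topcam front-left upper corner [0.533 0.    0.25 ] back [ 0.763 -0.006  0.25 ]
[-0.1303  0.0093  0.0024] [-0.04551059 -0.00019139]
```

Request:
apply_moves(
  plan=[
    [-0.044, 0.003, 0, 0, 0, 0, 0],
    [-0.043, 0.003, 0, 0, 0, 0, 0],
    [-0.043, 0.003, 0, 0, 0, 0, 0],
    [0, 0, 0.04, 0, 0, 0, 0],
    [0, 0, 0.03, 0, 0, 0, 0],
    [0, 0, 0.01, 0, 0, 0, 0],
    [0, 0, 0, 0, 0, 0, 0],
  ],
)

```text
t: 7.35
tcp_pos: [0.4877, 0.1254, 0.0779]
tool_rot: [0.716, 0.698, -0.001, -0.001]
force: [-0.9, 0.5, 0.3]
finger_gap: 0.502
gripper_force: 0.0
```

Request:
apply_moves(
  plan=[
    [0, 0, 0, 0, 0, 0, 1],
    [0, 0, 0, 0, 0, 0, 1],
    [0, 0, 0, 0, 0, 0, 1],
    [0, 0, 0, 0, 0, 0, 1],
  ],
)

```text
t: 7.85
tcp_pos: [0.4911, 0.1252, 0.0796]
tool_rot: [0.716, 0.698, 0.003, 0.002]
force: [5.5, 2.0, 3.6]
finger_gap: 0.158
gripper_force: 41.7
```

Request:
apply_moves(
  plan=[
    [0, 0.02, 0, 0, 0, 0, 1],
    [0, 0.026, 0, 0, 0, 0, 1],
    [0, 0.026, 0, 0, 0, 0, 1],
    [0, 0.026, 0, 0, 0, 0, 1],
    [0, 0.026, 0, 0, 0, 0, 1],
    [0, 0.026, 0, 0, 0, 0, 1],
    [0, 0.026, 0, 0, 0, 0, 1],
    [0, 0.02, 0, 0, 0, 0, 1],
  ],
)

```text
t: 8.85
tcp_pos: [0.6829, 0.1195, 0.0797]
tool_rot: [0.716, 0.698, -0.002, -0.001]
force: [-3.6, -1.1, 8.2]
finger_gap: 0.156
gripper_force: 42.4
```

Request:
apply_moves(
  plan=[
    [0, 0.004, 0, 0, 0, 0, 1],
    [0, 0.002, 0, 0, 0, 0, 1],
    [0, 0, 0, 0, 0, 0, 1],
    [0, 0, 0, 0, 0, 0, 1],
  ],
)

```text
t: 9.35
tcp_pos: [0.6892, 0.1193, 0.0797]
tool_rot: [0.716, 0.698, -0.001, -0.0]
force: [-0.8, -1.4, 6.5]
finger_gap: 0.161
gripper_force: 42.1
```

Request:
apply_moves(
  plan=[
    [0, 0.004, 0, 0, 0, 0, 1],
    [0, 0, 0, 0, 0, 0, 0],
    [0, 0, 0, 0, 0, 0, 0],
    [0, 0, -0.04, 0, 0, 0, 0],
    [0, 0, -0.06, 0, 0, 0, 0],
    [0, -0.05, -0.03, 0, 0, 0, 0],
    [0, -0.05, 0, 0, 0, 0, 0],
    [0, -0.05, 0, 0, 0, 0, 0],
  ],
)

```text
t: 10.35
tcp_pos: [0.5423, 0.1235, 0.2086]
tool_rot: [0.716, 0.698, -0.0, 0.0]
force: [0.3, 0.1, -1.1]
finger_gap: 0.5
gripper_force: 0.0
```

Request:
apply_moves(
  plan=[
    [0, -0.05, 0, 0, 0, 0, 0],
    [0, -0.05, 0, 0, 0, 0, 0],
    [-0.04, 0, 0, 0, 0, 0, 0],
    [-0.06, 0, 0, 0, 0, 0, 0],
    [-0.06, 0, 0, 0, 0, 0, 0],
    [0, 0, 0, 0, 0, 0, 0],
  ],
)

```text
t: 11.1
tcp_pos: [0.4405, -0.0377, 0.2083]
tool_rot: [0.718, 0.696, -0.0, 0.001]
force: [0.6, 0.6, -0.1]
finger_gap: 0.504
gripper_force: 0.0
```

```bash
python3 - <<'E'
from h import *
s=sense();print(s['tcp_pos'],s['t'],yaw())
im=pic("top","pics/t3.png",(185,40,485,260),2.66)
c=calibration("top");print("cam",-c["R"].T@c["t"])
E
```

```text
[ 0.44054683 -0.0377392   0.20833186] 11.1 88.17284548736826
cam [ 0.38520517 -0.06521955  0.95815559]
```

View pics/t3.png

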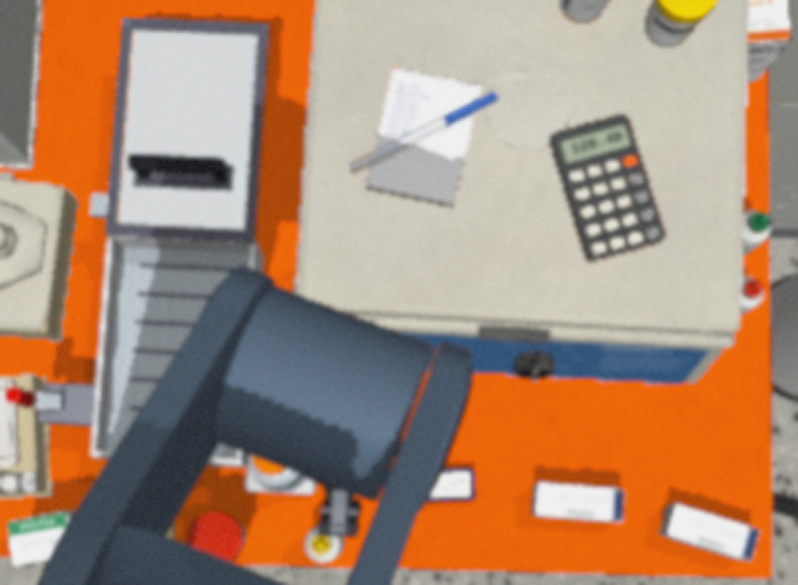

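Cover is back and the catch is out, with the knob at (17,395). The cartons at (578,502) and (710,530) have not moved. Next is carton 1.

```bash
python3 - <<'E'
from h import *
print(need((.408,-.242),.08))
E
```

```text
[-0.2073 -0.0257  0.1281]
```

Request:
apply_moves(
  plan=[
    [-0.05, -0.006, 0, 0, 0, 0, -0.4],
    [-0.052, -0.006, 0, 0, 0, 0, -0.4],
    [-0.053, -0.007, 0, 0, 0, 0, -0.4],
    [-0.052, -0.007, 0.02, 0, 0, 0.02, -0.4],
    [0, 0, 0.05, 0, 0, 0, -0.4],
    [0, 0, 0.058, 0, 0, 0, -0.4],
    [0, 0, 0, 0, 0, 0, -0.4],
    [0, 0, 0, 0, 0, 0, -0.4],
  ],
)

```text
t: 12.15
tcp_pos: [0.41, -0.2396, 0.0815]
tool_rot: [0.722, 0.692, 0.0, 0.001]
force: [-0.4, -0.7, 0.7]
finger_gap: 0.697
gripper_force: 0.0
```

```bash
python3 - <<'E'
from h import *
s=sense();print(s['tcp_pos'],yaw(),need((.408,-.242),.005))
pic("scene","pics/s2.png",(300,150,480,285),4)
E
```

```text
[ 0.40997118 -0.23963569  0.0814887 ] 87.527044905472 [-0.0024 -0.0019  0.0765]
```

View pics/s2.png

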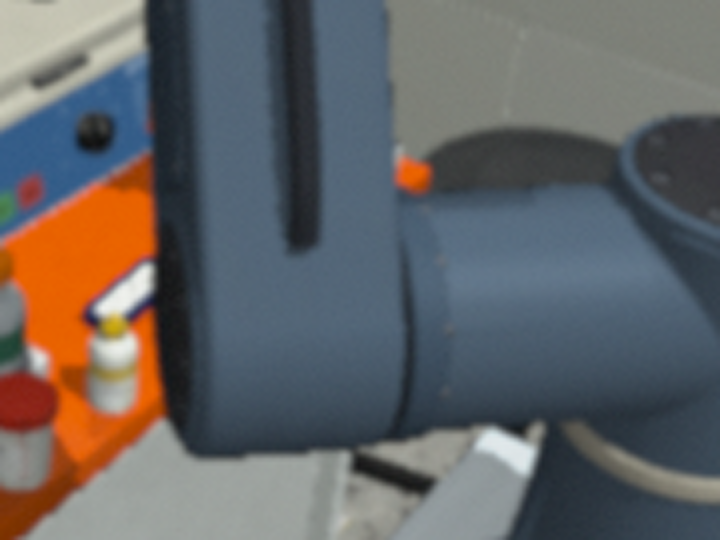

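In the scene view the arm hides the carton. The tray is at (125,292), undisturbed. I'm continuing the descent on the measured position.

Request:
apply_moves(
  plan=[
    [-0.002, -0.002, 0.04, 0, 0, 0, -0.4],
    [0, 0, 0.026, 0, 0, 0, -0.4],
    [0, 0, 0.009, 0, 0, 0, -0.4],
    [0, 0, 0, 0, 0, 0, 1],
    [0, 0, 0, 0, 0, 0, 1],
    [0, 0, 0, 0, 0, 0, 1],
    [0, 0, 0, 0, 0, 0, 1],
  ],
)

```text
t: 13.08
tcp_pos: [0.4078, -0.2428, 0.0071]
tool_rot: [0.723, 0.691, 0.0, 0.002]
force: [-0.6, 1.0, 7.1]
finger_gap: 0.345
gripper_force: 41.3
```

Request:
apply_moves(
  plan=[
    [0, 0, -0.04, 0, 0, 0, 1],
    [0, 0, -0.05, 0, 0, 0, 1],
    [0.02, 0, -0.06, 0, 0, 0, 1],
    [0.05, 0, -0.05, 0, 0, 0, 1],
    [0.05, 0.005, 0, 0, 0, 0, 1],
    [0.05, 0.01, 0, 0, 0, 0, 1],
    [0.05, 0.02, 0, 0, 0, 0, 1],
    [0.05, 0.02, 0, 0, 0, 0, 1],
  ],
)

```text
t: 14.08
tcp_pos: [0.474, 0.0207, 0.1999]
tool_rot: [0.723, 0.691, 0.001, 0.001]
force: [1.6, -1.6, -2.5]
finger_gap: 0.344
gripper_force: 40.4
```

```bash
python3 - <<'E'
from h import *
s=sense();print(s['tcp_pos'],yaw(),s['finger_gap'])
for x in (.06,0,-.06): print(c2w((x,0)),need(c2w((x,0)),.1))
E
```

```text
[0.47401302 0.02072449 0.19993215] 87.41819875992688 0.3443059557044726
[0.59647944 0.12392938] [0.1087 0.1175 0.1001]
[0.5365 0.1255] [0.1075 0.0575 0.1   ]
[0.47652056 0.12707062] [ 0.1064 -0.0025  0.0999]
```

Request:
apply_moves(
  plan=[
    [0.035, 0.039, 0, 0, 0, -0.02, 1],
    [0.037, 0.039, 0, 0, 0, 0, 1],
    [0.036, 0.039, 0, 0, 0, 0, 1],
    [0, 0, 0.04, 0, 0, 0, 1],
    [0, 0, 0.05, 0, 0, 0, 1],
    [0, 0, 0.03, 0, 0, 0, 1],
    [0, 0, 0, 0, 0, 0, 1],
    [0, 0, 0, 0, 0, 0, 1],
  ],
)

```text
t: 15.08
tcp_pos: [0.5951, 0.1233, 0.0804]
tool_rot: [0.716, 0.698, 0.001, 0.001]
force: [-0.1, 0.5, -1.4]
finger_gap: 0.345
gripper_force: 40.3
```

```bash
python3 - <<'E'
from h import *
s=sense();print(s['tcp_pos'],yaw(),s['force'],need(c2w((.06,0)),.034),w2c(s['tcp_pos']))
E
```

```text
[0.59509119 0.12331118 0.08041128] 88.56740166872093 [-0.12238052  0.52683679 -1.37560158] [0.0006 0.0013 0.0464] [ 0.05862841 -0.00065433]
```

Request:
apply_moves(
  plan=[
    [0.001, 0.001, 0.03, 0, 0, 0, 1],
    [0, 0, 0.012, 0, 0, 0, 1],
    [0, 0, 0.005, 0, 0, 0, 1],
    [0, 0, 0, 0, 0, 0, 1],
    [0, 0, 0, 0, 0, 0, 0.06],
    [0, 0, 0, 0, 0, 0, 0.06],
  ],
)

```text
t: 15.82
tcp_pos: [0.5957, 0.1242, 0.0325]
tool_rot: [0.716, 0.698, 0.0, 0.0]
force: [0.4, 0.3, 0.3]
finger_gap: 0.47
gripper_force: 0.0
```

Request:
apply_moves(
  plan=[
    [0, 0, -0.02, 0, 0, 0, 0.06],
    [0, 0, -0.05, 0, 0, 0, 0.06],
    [0, 0, -0.05, 0, 0, 0, 0],
    [0, -0.04, -0.03, 0, 0, 0, 0],
    [-0.03, -0.04, 0, 0, 0, 0, 0],
    [-0.05, -0.04, 0, 0, 0, 0, 0],
    [-0.05, -0.04, 0, 0, 0, 0, -0.4],
    [-0.05, -0.01, 0, 0, 0, 0, -0.4],
  ],
)

```text
t: 16.82
tcp_pos: [0.4198, -0.0493, 0.183]
tool_rot: [0.716, 0.699, -0.0, -0.0]
force: [0.7, -0.0, -0.1]
finger_gap: 0.703
gripper_force: 0.0
```

Request:
apply_moves(
  plan=[
    [-0.05, -0.005, 0, 0, 0, 0.06, -0.4],
    [-0.05, -0.005, 0, 0, 0, 0.06, -0.4],
    [-0.05, -0.005, 0, 0, 0, 0.07, -0.4],
    [-0.04, -0.005, 0, 0, 0, 0.06, -0.4],
    [0, 0, 0, 0, 0, 0, -0.4],
  ],
)

```text
t: 17.45
tcp_pos: [0.3817, -0.2382, 0.1831]
tool_rot: [0.799, 0.602, 0.0, 0.002]
force: [-0.5, 0.4, 0.7]
finger_gap: 0.701
gripper_force: 0.0
```

```bash
python3 - <<'E'
from h import *
s=sense();print(s['tcp_pos'],yaw(),s['t'],s['force'])
pic("top","pics/t4.png",(185,40,485,260),2.66)
E
```

```text
[ 0.38168409 -0.23823862  0.18313126] 73.9830535613054 17.45 [-0.49073751  0.39201272  0.74680158]
```

View pics/t4.png

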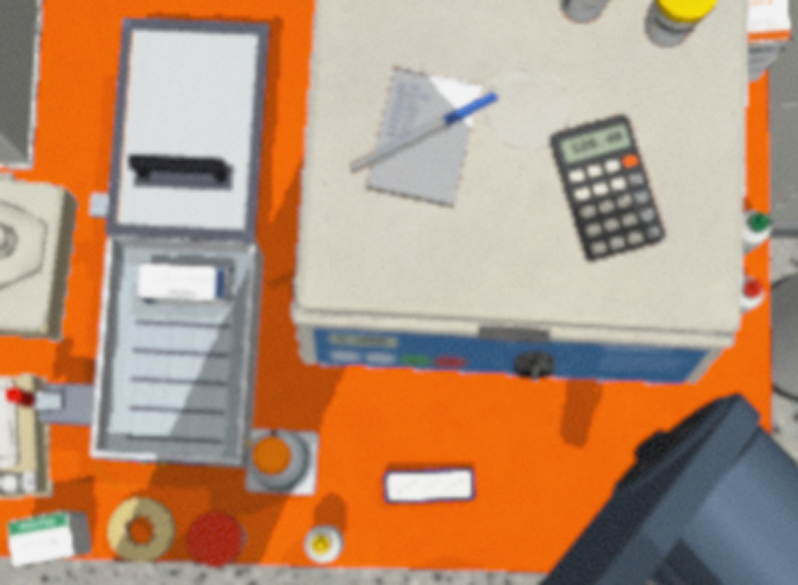

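Carton 1 lies in the well at (182,282). The tray has not moved at (429,485). Carton 2 is under the arm, so I'm going by its earlier fix.

```bash
python3 - <<'E'
from h import *
print(need((.3838,-.3628),.005))
E
```

```text
[-0.121   0.0366  0.1779]
```

Request:
apply_moves(
  plan=[
    [-0.04, 0.012, 0, 0, 0, 0, -0.4],
    [-0.04, 0.012, 0, 0, 0, 0, -0.4],
    [-0.041, 0.0126, 0.03, 0, 0, 0, -0.4],
    [0, 0, 0.05, 0, 0, 0, -0.4],
    [0, 0, 0.03, 0, 0, 0, -0.4],
    [0, 0, 0, 0, 0, 0, -0.4],
  ],
)

```text
t: 18.25
tcp_pos: [0.3835, -0.3587, 0.0704]
tool_rot: [0.797, 0.604, 0.0, -0.003]
force: [-0.2, 0.3, 0.4]
finger_gap: 0.697
gripper_force: 0.0
```

```bash
python3 - <<'E'
from h import *
s=sense();print(s['tcp_pos'],yaw(),need((.3838,-.3628),.006))
H=hsv(snapshot("top"));h,ss,v=[H[...,i].astype(int) for i in range(3)]
for c in blobs(((ss<60)&(v>170)).astype(np.uint8),(400,205,480,255)): print("white",cv2.boundingRect(c))
E
```

```text
[ 0.38352491 -0.35871799  0.07036987] 74.34658523179426 [-0.0041  0.0016  0.0643]
```

Request:
apply_moves(
  plan=[
    [-0.004, 0.001, 0.03, 0, 0, 0, -0.4],
    [0, 0, 0.024, 0, 0, 0, -0.4],
    [0, 0, 0.009, 0, 0, 0, -0.4],
    [0, 0, 0, 0, 0, 0, 1],
    [0, 0, 0, 0, 0, 0, 1],
    [0, 0, 0, 0, 0, 0, 1],
    [0, 0, 0, 0, 0, 0, 1],
  ],
)

```text
t: 19.18
tcp_pos: [0.3844, -0.3661, 0.0102]
tool_rot: [0.797, 0.604, 0.0, 0.001]
force: [0.3, 0.4, 7.4]
finger_gap: 0.342
gripper_force: 41.9
```

Request:
apply_moves(
  plan=[
    [0, 0, -0.04, 0, 0, 0, 1],
    [0, 0, -0.05, 0, 0, -0.08, 1],
    [0, 0, -0.06, 0, 0, -0.08, 1],
    [0.03, 0.01, -0.05, 0, 0, -0.088, 1],
    [0.05, 0.01, 0, 0, 0, 0, 1],
    [0.05, 0.01, 0, 0, 0, 0, 1],
    [0.05, 0.01, 0, 0, 0, 0, 1],
    [0.05, 0.01, 0, 0, 0, 0, 1],
  ],
)

```text
t: 20.18
tcp_pos: [0.4426, -0.1365, 0.2092]
tool_rot: [0.717, 0.697, 0.0, 0.0]
force: [0.6, -0.1, -3.0]
finger_gap: 0.34
gripper_force: 40.8
```

```bash
python3 - <<'E'
from h import *
s=sense();print(s['tcp_pos'],yaw(),s['finger_gap'])
print(need(c2w((0,0)),.1))
E
```

```text
[ 0.44255684 -0.13649669  0.20916324] 88.42236466524811 0.3404895285578317
[0.2645 0.0866 0.1092]
```

Request:
apply_moves(
  plan=[
    [0.044, 0.006, 0, 0, 0, 0, 1],
    [0.044, 0.006, 0, 0, 0, 0, 1],
    [0.044, 0.015, 0, 0, 0, 0, 1],
    [0.044, 0.02, 0, 0, 0, 0, 1],
    [0.044, 0.02, 0, 0, 0, 0, 1],
    [0.044, 0.02, 0, 0, 0, 0, 1],
    [0, 0, 0.05, 0, 0, 0, 1],
    [0, 0, 0.05, 0, 0, 0, 1],
  ],
)

```text
t: 21.18
tcp_pos: [0.5373, 0.1244, 0.1085]
tool_rot: [0.716, 0.698, 0.001, 0.001]
force: [0.2, -1.4, -1.3]
finger_gap: 0.342
gripper_force: 40.8
```

```bash
python3 - <<'E'
from h import *
s=sense();print(s['tcp_pos'],yaw(),s['force'],need(c2w((0,0)),.036),w2c(s['tcp_pos']))
E
```

```text
[0.5373219  0.12442929 0.10848396] 88.55706815144488 [ 0.17326627 -1.40963419 -1.33443964] [ 0.001  -0.0011  0.0725] [ 0.00084964 -0.00104883]
```

Request:
apply_moves(
  plan=[
    [0.001, -0.001, 0.04, 0, 0, 0, 1],
    [0, 0, 0.025, 0, 0, 0, 1],
    [0, 0, 0.008, 0, 0, 0, 1],
    [0, 0, 0, 0, 0, 0, 1],
    [0, 0, 0, 0, 0, 0, 1],
  ],
)

```text
t: 21.8
tcp_pos: [0.5364, 0.1245, 0.0366]
tool_rot: [0.717, 0.697, 0.001, 0.001]
force: [-0.6, -0.8, -2.1]
finger_gap: 0.342
gripper_force: 40.9
```

Request:
apply_moves(
  plan=[
    [0, 0, 0.003, 0, 0, 0, 1],
    [0, 0, 0, 0, 0, 0, 1],
    [0, 0, 0, 0, 0, 0, 0.06],
    [0, 0, 0, 0, 0, 0, 0.06],
    [0, 0, -0.02, 0, 0, 0, 0.06],
    [0, 0, -0.05, 0, 0, 0, 0.06],
    [0, 0, -0.05, 0, 0, 0, 0.06],
    [0, -0.04, -0.02, 0, 0, 0, 0],
  ],
)

```text
t: 22.8
tcp_pos: [0.5005, 0.1253, 0.1758]
tool_rot: [0.717, 0.697, 0.004, 0.003]
force: [0.4, 0.6, 0.5]
finger_gap: 0.502
gripper_force: 0.0
```

Request:
apply_moves(
  plan=[
    [-0.04, -0.04, 0, 0, 0, 0, 0],
    [-0.05, -0.03, 0, 0, 0, 0, 0],
    [-0.05, 0, 0, 0, 0, 0, -0.4],
    [-0.05, 0, 0, 0, 0, 0, -0.4],
    [-0.05, 0, 0, 0, 0, 0, -0.4],
    [-0.05, 0, 0, 0, 0, 0, -0.4],
    [-0.05, 0, 0, 0, 0, 0, -0.4],
    [0, 0, 0, 0, 0, 0, -0.4],
  ],
)

```text
t: 23.8
tcp_pos: [0.4174, -0.2166, 0.1728]
tool_rot: [0.718, 0.696, -0.0, 0.002]
force: [-0.2, -0.3, 0.7]
finger_gap: 0.7
gripper_force: 0.0
```

```bash
python3 - <<'E'
from h import *
s=sense();print(s['tcp_pos'],yaw(),s['t'])
im=pic("top","pics/t5.png",(185,40,485,260),2.66)
H=hsv(im);h,s,v=[H[...,i].astype(int) for i in range(3)]
nb=(~((s>100)&(h<16))).astype(np.uint8)
for c in blobs(nb,(300,200,400,236))[:3]: print("tray",cv2.boundingRect(c),rect("top",c,.012))
for c in blobs(((s<45)&(v>215)).astype(np.uint8),(222,130,285,215)): print("white in well",cv2.boundingRect(c),(r:=rect("top",c,.056)),w2c(r[0]))
E
```

```text
[ 0.41744108 -0.2165699   0.1727502 ] 88.16992830382239 23.8
tray (373, 200, 27, 36) (array([ 0.43446304, -0.20409239]), (87.80612182617188, 64.02867126464844), 0.4654459059238434)
tray (329, 216, 35, 13) (array([ 0.42077747, -0.10520525]), (84.30424499511719, 29.743759155273438), -88.58111906051636)
tray (300, 202, 5, 24) (array([0.43931134, 0.00461157]), (57.380985260009766, 9.99589729309082), 1.7311724424362183)
white in well (227, 139, 39, 64) (array([0.53658514, 0.1385195 ]), (153.77394104003906, 82.67545318603516), -1.9683456420898438) [-0.0002557   0.01301727]
```

View pics/t5.png

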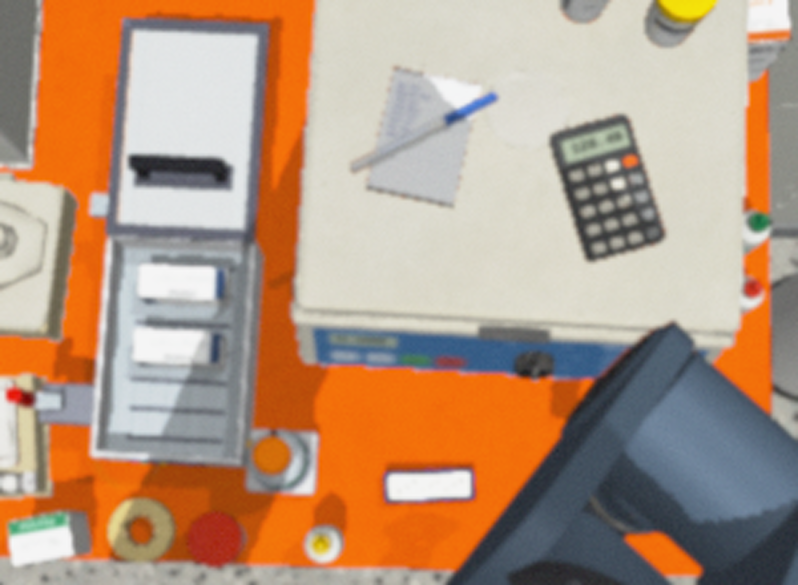

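Both cartons are in the well at (182,282) and (178,346). The tray is at (429,485), with a new fix of (0.4207, -0.105).

```bash
python3 - <<'E'
from h import *
print(need((.4207,-.105),.006))
E
```

```text
[0.109  0.0009 0.1665]
```

Request:
apply_moves(
  plan=[
    [0.037, 0, 0, 0, 0, 0, -0.4],
    [0.036, 0, 0, 0, 0, 0, -0.4],
    [0.036, 0.001, 0.03, 0, 0, -0.055, -0.4],
    [0, 0, 0.05, 0, 0, 0, -0.4],
    [0, 0, 0.04, 0, 0, 0, -0.4],
    [0, 0, 0, 0, 0, 0, -0.4],
  ],
)

```text
t: 24.6
tcp_pos: [0.4181, -0.1011, 0.0508]
tool_rot: [0.697, 0.718, -0.001, -0.004]
force: [-0.8, -0.8, 0.5]
finger_gap: 0.7
gripper_force: 0.0
```

```bash
python3 - <<'E'
from h import *
s=sense();print(s['tcp_pos'],yaw(),need((.4207,-.105),.006))
E
```

```text
[ 0.41813717 -0.1010721   0.05076816] 91.70382937556386 [-0.0042  0.0028  0.0447]
```

Request:
apply_moves(
  plan=[
    [-0.004, 0.003, 0.02, 0, 0, 0, -0.4],
    [0, 0, 0.018, 0, 0, 0, -0.4],
    [0, 0, 0.007, 0, 0, 0, -0.4],
    [0, 0, 0, 0, 0, 0, 1],
    [0, 0, 0, 0, 0, 0, 1],
    [0, 0, 0, 0, 0, 0, 1],
    [0, 0, 0, 0, 0, 0, 1],
  ],
)

```text
t: 25.48
tcp_pos: [0.4236, -0.1073, 0.009]
tool_rot: [0.697, 0.717, 0.0, 0.0]
force: [-0.2, 1.3, 7.0]
finger_gap: 0.334
gripper_force: 39.4
```

Request:
apply_moves(
  plan=[
    [0, 0, -0.04, 0, 0, 0, 1],
    [0, 0, -0.05, 0, 0, 0.02, 1],
    [0, 0, -0.05, 0, 0, 0.03, 1],
    [0, 0, -0.05, 0, 0, 0, 1],
    [0.03, 0.006, 0, 0, 0, 0, 1],
    [0.05, 0.01, 0, 0, 0, 0, 1],
    [0.05, 0.01, 0, 0, 0, 0, 1],
    [0, 0, 0, 0, 0, 0, 1],
  ],
)

```text
t: 26.48
tcp_pos: [0.4521, 0.0249, 0.1983]
tool_rot: [0.713, 0.701, 0.0, 0.0]
force: [-0.3, 0.4, -0.6]
finger_gap: 0.332
gripper_force: 40.1
```

```bash
python3 - <<'E'
from h import *
s=sense();print(s['tcp_pos'],yaw(),s['finger_gap'],s['gripper_force'],need(c2w((-.06,0)),.12))
E
```

```text
[0.45211063 0.02488132 0.19833926] 89.0557306734486 0.3324811986045686 40.107412934303284 [0.1025 0.0227 0.0784]
```

Request:
apply_moves(
  plan=[
    [0.035, 0.008, 0, 0, 0, 0.01, 1],
    [0.034, 0.008, 0, 0, 0, 0, 1],
    [0.034, 0.007, 0, 0, 0, 0, 1],
    [0, 0, 0.04, 0, 0, 0, 1],
    [0, 0, 0.05, 0, 0, 0, 1],
    [0, 0, 0.03, 0, 0, 0, 1],
    [0, 0, 0, 0, 0, 0, 1],
  ],
)

```text
t: 27.35
tcp_pos: [0.4767, 0.1232, 0.0762]
tool_rot: [0.719, 0.695, -0.002, -0.002]
force: [-0.6, -0.6, -0.5]
finger_gap: 0.336
gripper_force: 40.1
```

```bash
python3 - <<'E'
from h import *
s=sense();print(s['tcp_pos'],yaw(),s['finger_gap'],s['force'],need(c2w((-.06,0)),.036),w2c(s['tcp_pos']))
E
```

```text
[0.47668151 0.12319284 0.07622319] 88.10625453502014 0.33643207795016894 [-0.58797676 -0.57301829 -0.47232893] [ 0.0039 -0.0001  0.0402] [-0.0597376  -0.00387224]
```

Request:
apply_moves(
  plan=[
    [0.003, 0, 0.025, 0, 0, 0, 1],
    [0, 0, 0.012, 0, 0, 0, 1],
    [0, 0, 0.006, 0, 0, 0, 1],
    [0, 0, 0, 0, 0, 0, 1],
    [0, 0, 0, 0, 0, 0, 1],
  ],
)

```text
t: 27.98
tcp_pos: [0.4789, 0.1272, 0.0354]
tool_rot: [0.718, 0.696, 0.0, 0.0]
force: [-0.1, -0.2, -0.5]
finger_gap: 0.329
gripper_force: 40.1
```

Request:
apply_moves(
  plan=[
    [0, 0, 0.003, 0, 0, 0, 1],
    [0, 0, 0, 0, 0, 0, 1],
    [0, 0, 0, 0, 0, 0, 0.08],
    [0, 0, 0, 0, 0, 0, 0.08],
    [0, 0, -0.02, 0, 0, 0, 0.08],
    [0, 0, -0.05, 0, 0, 0, 0.08],
    [0, 0, -0.05, 0, 0, 0, 0.08],
    [0, -0.03, -0.03, 0, 0, 0, 0],
  ],
)

```text
t: 28.98
tcp_pos: [0.4517, 0.1281, 0.1841]
tool_rot: [0.719, 0.696, 0.002, 0.002]
force: [-0.6, 0.1, 0.4]
finger_gap: 0.498
gripper_force: 0.0
```

Request:
apply_moves(
  plan=[
    [-0.04, -0.01, 0, 0, 0, 0, 0],
    [-0.05, 0, 0, 0, 0, 0, 0],
    [-0.05, 0, 0, 0, 0, 0, 0],
    [-0.05, 0, 0, 0, 0, 0, 0],
    [-0.05, 0, 0, 0, 0, 0, 0],
    [-0.05, 0, 0, 0, 0, 0, 0],
    [0, 0, 0, 0, 0, 0, 0],
  ],
)

```text
t: 29.85
tcp_pos: [0.43, -0.165, 0.1817]
tool_rot: [0.72, 0.694, -0.0, 0.001]
force: [1.0, 0.3, 1.2]
finger_gap: 0.498
gripper_force: 0.0
```

```bash
python3 - <<'E'
from h import *
s=sense();print(s['tcp_pos'],yaw(),s['t'])
im=pic("top","pics/t6.png",(185,40,335,260),2.7)
H=hsv(im);h,s,v=[H[...,i].astype(int) for i in range(3)]
for c in blobs((v<75).astype(np.uint8),(225,90,280,115),20)[:2]: print("handle",cv2.boundingRect(c),(r:=rect("top",c,.105)),w2c(r[0]))
M=((h>170)|(h<4))&(s>120)
for c in blobs(M.astype(np.uint8),(180,178,217,200),6)[:1]: print("knob",cv2.boundingRect(c),(r:=rect("top",c,.108)),w2c(r[0]))
E
```

```text
[ 0.42996589 -0.16498734  0.18165337] 87.87124932859366 29.85
handle (234, 99, 37, 10) (array([0.68602136, 0.1213736 ]), (84.45587158203125, 19.735952377319336), 88.97710418701172) [ 0.14957814 -0.00021098]
knob (187, 186, 10, 6) (array([0.48357513, 0.24977296]), (22.700023651123047, 10.010228157043457), 73.10891723632812) [-0.05615982  0.12284497]
```

View pics/t6.png

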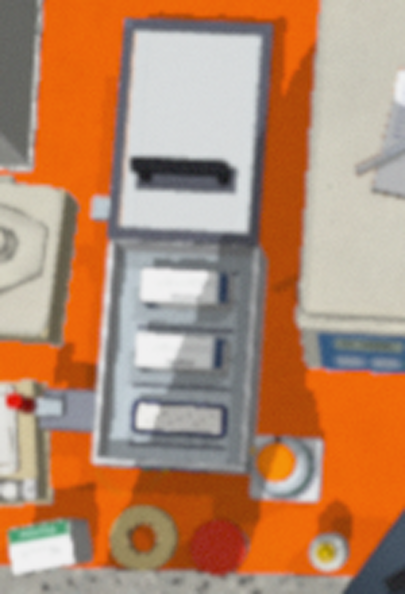

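All three supplies lie flat in the well, at (183,286), (180,350) and (180,418), with room to spare. I'm going back to the handle to close the cover.

Request:
apply_moves(
  plan=[
    [0.05, 0, 0, 0, 0, 0, 0],
    [0.05, 0, 0, 0, 0, 0, 0],
    [0.05, 0.005, 0, 0, 0, 0, 0],
    [0.05, 0.015, 0, 0, 0, -0.01, 0],
    [0.05, 0.04, 0, 0, 0, 0, 0],
    [0.03, 0.05, 0, 0, 0, 0, 0],
    [0, 0.05, 0, 0, 0, 0, 0],
    [0, 0.05, 0, 0, 0, 0, 0],
  ],
)

```text
t: 30.9
tcp_pos: [0.6462, 0.1155, 0.1812]
tool_rot: [0.714, 0.701, -0.001, -0.001]
force: [1.6, 0.6, -0.0]
finger_gap: 0.501
gripper_force: 0.0
```

```bash
python3 - <<'E'
from h import *
s=sense();print(s['tcp_pos'],yaw(),need((.6915,.1205),.08))
E
```

```text
[0.64623067 0.11553047 0.18119276] 88.9585107555712 [0.0058 0.0454 0.1011]
```

Request:
apply_moves(
  plan=[
    [0.005, 0.045, 0, 0, 0, 0, 0],
    [0, 0, 0.03, 0, 0, 0, 0],
    [0, 0, 0.04, 0, 0, 0, 0],
    [0, 0, 0.03, 0, 0, 0, 0],
    [0, 0, 0, 0, 0, 0, 1],
    [0, 0, 0, 0, 0, 0, 1],
    [0, 0, 0, 0, 0, 0, 1],
    [0, 0, 0, 0, 0, 0, 1],
  ],
)

```text
t: 31.9
tcp_pos: [0.6909, 0.1179, 0.0816]
tool_rot: [0.715, 0.699, 0.0, -0.001]
force: [0.1, 5.0, -9.7]
finger_gap: 0.152
gripper_force: 43.3
```

Request:
apply_moves(
  plan=[
    [0, -0.02, 0, 0, 0, 0, 1],
    [0, -0.026, 0, 0, 0, 0, 1],
    [0, -0.026, 0, 0, 0, 0, 1],
    [0, -0.026, 0, 0, 0, 0, 1],
    [0, -0.026, 0, 0, 0, 0, 1],
    [0, -0.026, 0, 0, 0, 0, 1],
    [0, -0.026, 0, 0, 0, 0, 1],
    [0, -0.02, 0, 0, 0, 0, 1],
  ],
)

```text
t: 32.9
tcp_pos: [0.496, 0.1235, 0.0816]
tool_rot: [0.716, 0.698, 0.003, -0.0]
force: [4.2, 15.3, -20.8]
finger_gap: 0.152
gripper_force: 41.7
```

Request:
apply_moves(
  plan=[
    [0, -0.004, 0, 0, 0, 0, 1],
    [0, -0.003, 0, 0, 0, 0, 1],
    [0, -0.002, 0, 0, 0, 0, 1],
    [0, 0, 0, 0, 0, 0, 1],
  ],
)

```text
t: 33.4
tcp_pos: [0.4911, 0.1237, 0.0816]
tool_rot: [0.716, 0.698, 0.005, 0.002]
force: [8.0, 15.0, -25.1]
finger_gap: 0.153
gripper_force: 41.2
```

Request:
apply_moves(
  plan=[
    [0, -0.003, 0, 0, 0, 0, 1],
    [0, 0, 0, 0, 0, 0, 1],
    [0, 0, 0, 0, 0, 0, 0],
    [0, 0, 0, 0, 0, 0, 0],
    [0, 0, -0.04, 0, 0, 0, 0],
    [0, 0, -0.04, 0, 0, 0, 0],
    [0, 0, 0, 0, 0, 0, 0],
  ],
)

```text
t: 34.28
tcp_pos: [0.486, 0.1208, 0.1657]
tool_rot: [0.715, 0.699, 0.003, 0.003]
force: [-0.0, 0.8, -0.6]
finger_gap: 0.502
gripper_force: 0.0
```

```bash
python3 - <<'E'
from h import *
s=sense();print(s['tcp_pos'],yaw(),need((.4835,.252),.079))
E
```

```text
[0.48604379 0.1207615  0.16573607] 88.74251847624004 [ 0.1312 -0.0062  0.0867]
```

Request:
apply_moves(
  plan=[
    [0.044, -0.002, 0, 0, 0, 0, 0],
    [0.044, -0.001, 0, 0, 0, 0, 0],
    [0.043, -0.001, 0, 0, 0, 0, 0],
    [0, 0, 0.04, 0, 0, 0, 0],
    [0, 0, 0.03, 0, 0, 0, 0],
    [0, 0, 0.016, 0, 0, 0, 0],
    [0, 0, 0, 0, 0, 0, 0],
  ],
)

```text
t: 35.15
tcp_pos: [0.4816, 0.2516, 0.0748]
tool_rot: [0.715, 0.699, -0.001, -0.001]
force: [-0.3, 0.8, 0.2]
finger_gap: 0.498
gripper_force: 0.0
```

Request:
apply_moves(
  plan=[
    [0, 0, 0, 0, 0, 0, 1],
    [0, 0, 0, 0, 0, 0, 1],
    [0, 0, 0, 0, 0, 0, 1],
    [0, 0, 0, 0, 0, 0, 1],
  ],
)

```text
t: 35.65
tcp_pos: [0.4837, 0.2523, 0.077]
tool_rot: [0.715, 0.699, 0.001, 0.001]
force: [1.4, -1.1, 6.0]
finger_gap: 0.172
gripper_force: 39.4
```

Request:
apply_moves(
  plan=[
    [-0.01, 0, 0, 0, 0, 0, 1],
    [-0.01, 0, 0, 0, 0, 0, 1],
    [-0.006, 0, 0, 0, 0, 0, 1],
    [-0.003, 0, 0, 0, 0, 0, 1],
    [0, 0, 0, 0, 0, 0, 1],
    [0, 0, 0, 0, 0, 0, 1],
  ],
)

```text
t: 36.4
tcp_pos: [0.483, 0.2261, 0.077]
tool_rot: [0.716, 0.699, 0.003, -0.0]
force: [0.0, 8.8, 6.3]
finger_gap: 0.176
gripper_force: 39.6
```

Request:
apply_moves(
  plan=[
    [0, 0, 0, 0, 0, 0, 0],
    [0, 0, 0, 0, 0, 0, 0],
    [0, 0, -0.04, 0, 0, 0, 0],
    [0, 0, -0.05, 0, 0, 0, 1],
    [-0.05, -0.01, 0, 0, 0, 0, 1],
    [-0.05, -0.01, 0, 0, 0, 0, 1],
    [-0.05, -0.01, 0, 0, 0, 0, 1],
    [-0.04, -0.01, 0, 0, 0, 0, 1],
  ],
)

```text
t: 37.4
tcp_pos: [0.4366, 0.0324, 0.1656]
tool_rot: [0.715, 0.699, -0.0, -0.0]
force: [0.8, 0.5, 0.3]
finger_gap: 0.001
gripper_force: 0.0
```

```bash
python3 - <<'E'
from h import *
s=sense();print(s['tcp_pos'],yaw(),s['t'],s['force'],c2w((-.096,-.1)),need((.4383,.030),.113))
im=snapshot("top")
H=hsv(im);h,s,v=[H[...,i].astype(int) for i in range(3)]
M=((h>170)|(h<4))&(s>120)
for c in blobs(M.astype(np.uint8),(180,178,217,200),6)[:1]: print("knob",cv2.boundingRect(c),(r:=rect("top",c,.108)),w2c(r[0]))
pic("scene","pics/s3.png",(150,170,350,320),4)
E
```

```text
[0.43660185 0.03237421 0.16563779] 88.69261347281831 37.4 [0.779087   0.54860952 0.29659362] [0.4379152  0.02804725] [-0.0023  0.0018  0.0526]
```

View pics/s3.png

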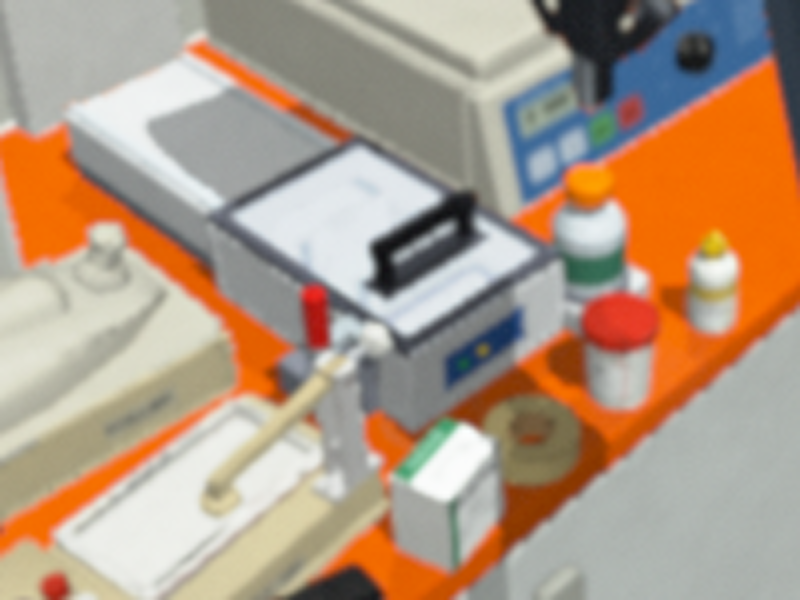

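The cover is shut and the knob is home at (315,315), as at the start. The fingertips at (593,90) are right above the cap at (590,185), so I'm pressing it.

Request:
apply_moves(
  plan=[
    [-0.002, 0.002, 0.03, 0, 0, 0, 1],
    [0, 0, 0.02, 0, 0, 0, 1],
    [0, 0, 0.006, 0, 0, 0, 1],
    [0, 0, 0.004, 0, 0, 0, 1],
    [0, 0, 0.003, 0, 0, 0, 1],
    [0, 0, 0, 0, 0, 0, 1],
    [0, 0, 0, 0, 0, 0, 1],
  ],
)

```text
t: 38.38
tcp_pos: [0.4385, 0.0326, 0.1032]
tool_rot: [0.715, 0.699, -0.0, -0.001]
force: [-3.8, 1.8, 5.6]
finger_gap: 0.003
gripper_force: 2.6
```

Request:
apply_moves(
  plan=[
    [0, 0, 0.002, 0, 0, 0, 1],
    [0, 0, 0.002, 0, 0, 0, 1],
    [0, 0, 0, 0, 0, 0, 1],
  ],
)

```text
t: 38.75
tcp_pos: [0.4386, 0.0326, 0.1017]
tool_rot: [0.715, 0.699, 0.0, -0.0]
force: [-8.5, 1.2, 32.6]
finger_gap: -0.003
gripper_force: 15.8
```

Bottomed out (32 N). I'm lifting off and going back to the catch.

Request:
apply_moves(
  plan=[
    [0, 0, -0.02, 0, 0, 0, 1],
    [0, 0, -0.05, 0, 0, 0, 1],
    [0.05, 0.01, 0, 0, 0, 0, 0],
    [0.05, 0.01, 0, 0, 0, 0, 0],
    [0.05, 0.01, 0, 0, 0, 0, 0],
    [0.04, 0.01, 0, 0, 0, 0, 0],
    [0, 0, 0, 0, 0, 0, 0],
  ],
)

```text
t: 39.62
tcp_pos: [0.4857, 0.2241, 0.1695]
tool_rot: [0.713, 0.701, 0.002, 0.001]
force: [0.5, -0.7, 0.2]
finger_gap: 0.5
gripper_force: 0.0
```

```bash
python3 - <<'E'
from h import *
s=sense();print(s['tcp_pos'],yaw(),need((.4835,.2258),.078))
E
```

```text
[0.48572505 0.22407194 0.1694821 ] 88.96945907188737 [ 0.0015 -0.0027  0.0915]
```

Request:
apply_moves(
  plan=[
    [0.002, -0.002, 0.04, 0, 0, 0, 0],
    [0, 0, 0.03, 0, 0, 0, 0],
    [0, 0, 0.021, 0, 0, 0, 0],
    [0, 0, 0, 0, 0, 0, 1],
    [0, 0, 0, 0, 0, 0, 1],
    [0, 0, 0, 0, 0, 0, 1],
    [0, 0, 0, 0, 0, 0, 1],
  ],
)

```text
t: 40.5
tcp_pos: [0.4827, 0.2229, 0.0781]
tool_rot: [0.715, 0.699, 0.001, 0.001]
force: [3.0, -2.4, -9.2]
finger_gap: 0.173
gripper_force: 39.2
```

Request:
apply_moves(
  plan=[
    [0.01, 0, 0, 0, 0, 0, 1],
    [0.01, 0, 0, 0, 0, 0, 1],
    [0.007, 0, 0, 0, 0, 0, 1],
    [0.001, 0, 0, 0, 0, 0, 1],
    [0, 0, 0, 0, 0, 0, 1],
    [0, 0, 0, 0, 0, 0, 1],
  ],
)

```text
t: 41.25
tcp_pos: [0.4834, 0.2488, 0.078]
tool_rot: [0.714, 0.7, -0.001, 0.002]
force: [5.5, -13.1, -6.8]
finger_gap: 0.171
gripper_force: 39.9
```

Catch moved 26 mm to its stop. Next is the handle again.

Request:
apply_moves(
  plan=[
    [0, 0, 0, 0, 0, 0, 0],
    [0, 0, 0, 0, 0, 0, 0],
    [0, 0, -0.04, 0, 0, 0, 0],
    [0, 0, -0.05, 0, 0, 0, 0],
    [-0.042, 0.003, 0, 0, 0, 0, 0],
    [-0.042, 0.003, 0, 0, 0, 0, 0],
    [-0.042, 0.003, 0, 0, 0, 0, 0],
    [0, 0, 0, 0, 0, 0, 0],
  ],
)

```text
t: 42.25
tcp_pos: [0.4884, 0.1238, 0.1684]
tool_rot: [0.716, 0.698, 0.0, -0.0]
force: [0.2, -0.6, -0.1]
finger_gap: 0.501
gripper_force: 0.0
```

```bash
python3 - <<'E'
from h import *
s=sense();print(s['tcp_pos'],yaw(),need((.4912,.1255),.080))
E
```

```text
[0.48843166 0.12375714 0.16835597] 88.5533665794613 [0.0018 0.0027 0.0884]
```

Request:
apply_moves(
  plan=[
    [0.002, 0.002, 0.04, 0, 0, 0, 0],
    [0, 0, 0.03, 0, 0, 0, 0],
    [0, 0, 0.018, 0, 0, 0, 0],
    [0, 0, 0, 0, 0, 0, 1],
    [0, 0, 0, 0, 0, 0, 1],
    [0, 0, 0, 0, 0, 0, 1],
    [0, 0, 0, 0, 0, 0, 1],
  ],
)

```text
t: 43.12
tcp_pos: [0.4914, 0.1281, 0.0802]
tool_rot: [0.715, 0.699, 0.001, 0.0]
force: [2.3, 5.2, -7.1]
finger_gap: 0.152
gripper_force: 41.7
```

Request:
apply_moves(
  plan=[
    [0, 0.02, 0, 0, 0, 0, 1],
    [0, 0.026, 0, 0, 0, 0, 1],
    [0, 0.026, 0, 0, 0, 0, 1],
    [0, 0.026, 0, 0, 0, 0, 1],
    [0, 0.026, 0, 0, 0, 0, 1],
    [0, 0.026, 0, 0, 0, 0, 1],
    [0, 0.026, 0, 0, 0, 0, 1],
    [0, 0.02, 0, 0, 0, 0, 1],
  ],
)

```text
t: 44.12
tcp_pos: [0.685, 0.1224, 0.0802]
tool_rot: [0.715, 0.699, -0.002, -0.002]
force: [-3.8, -0.1, 1.0]
finger_gap: 0.155
gripper_force: 42.8
```

Request:
apply_moves(
  plan=[
    [0, 0.004, 0, 0, 0, 0, 1],
    [0, 0.003, 0, 0, 0, 0, 1],
    [0, 0.001, 0, 0, 0, 0, 1],
    [0, 0, 0, 0, 0, 0, 1],
  ],
)

```text
t: 44.62
tcp_pos: [0.691, 0.1223, 0.0802]
tool_rot: [0.715, 0.699, -0.003, -0.002]
force: [-6.4, -2.1, 3.5]
finger_gap: 0.153
gripper_force: 43.2
```

Cover moved 200 mm. I'll release, clear off, and check before handing in.

Request:
apply_moves(
  plan=[
    [0, 0, 0, 0, 0, 0, 0],
    [0, 0, 0, 0, 0, 0, 0],
    [0, 0, -0.04, 0, 0, 0, 0],
    [0, 0, -0.06, 0, 0, 0, 0],
    [0, -0.05, -0.02, 0, 0, 0, 0],
    [0, -0.05, 0, 0, 0, 0, 0],
    [0, -0.05, 0, 0, 0, 0, 0],
    [0, -0.05, 0, 0, 0, 0, 0],
  ],
)

```text
t: 45.62
tcp_pos: [0.4939, 0.127, 0.2005]
tool_rot: [0.715, 0.699, 0.001, 0.001]
force: [0.5, -0.4, 0.8]
finger_gap: 0.498
gripper_force: 0.0
```

Request:
apply_moves(
  plan=[
    [0, -0.05, 0, 0, 0, 0, 0],
    [-0.05, 0, 0, 0, 0, 0, 0],
    [-0.05, 0, 0, 0, 0, 0, 0],
    [-0.05, 0, 0, 0, 0, 0, 0],
    [-0.05, 0, 0, 0, 0, 0, 0],
    [-0.05, 0, 0, 0, 0, 0, 0],
    [0, 0, 0, 0, 0, 0, 0],
    [0, 0, 0, 0, 0, 0, 0],
  ],
)

```text
t: 46.62
tcp_pos: [0.4391, -0.1217, 0.1999]
tool_rot: [0.715, 0.699, 0.0, 0.0]
force: [-0.4, 0.3, 0.1]
finger_gap: 0.5
gripper_force: 0.0
```

```bash
python3 - <<'E'
from h import *
im=pic("top","pics/t7.png",(185,40,335,260),2.7)
s=sense();print(s['tcp_pos'],s['t'],s['force'])
E
```

```text
[ 0.43899345 -0.12104551  0.19988262] 46.675 [ 1.07489314  0.54920328 -0.08112361]
```

View pics/t7.png

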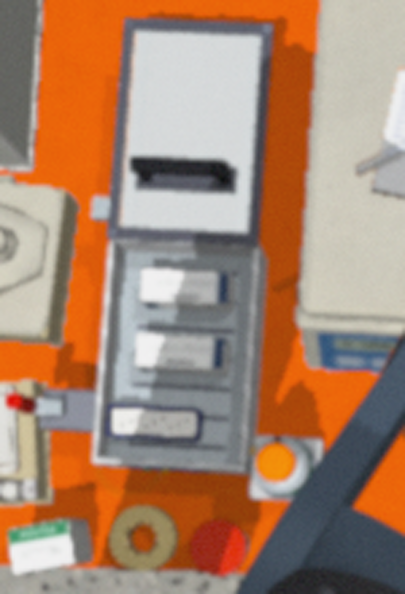

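The tray has been knocked about 2 cm left inside the well, from (180,418) to (155,421). I'll check that it is still flat and inside the limits.

```bash
python3 - <<'E'
from h import *
for z in (.034,.04):
    q=np.array([(109,407),(201,409),(201,440),(109,434)])/2.7+[185,40]
    P=cast("top",q,z)[:,:2];print(w2c(P.mean(0)),np.linalg.norm(P[1]-P[0]),np.linalg.norm(P[2]-P[1]),np.linalg.norm(P[3]-P[0]))
pic("scene","pics/s4.png",(200,200,310,282),7)
E
```

```text
[-0.06095221  0.02338207] 0.08410147926402174 0.028241822532545008 0.024673291153266858
[-0.061506    0.02196675] 0.0835554577074053 0.028058464950302064 0.024513101951361575
```

View pics/s4.png

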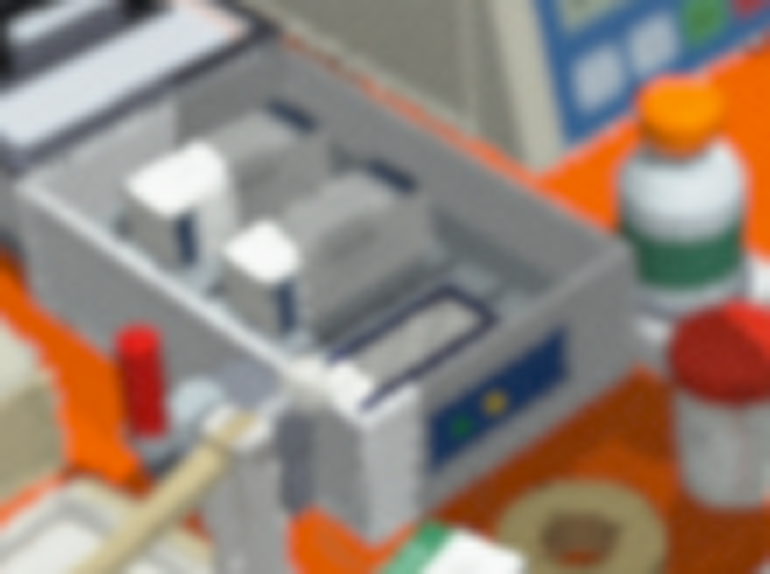

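The tray is close to the left wall, with its visible top edge running from (490,320) to (365,405). I'll compare that line with a flat tray's.

```bash
python3 - <<'E'
from h import *
f=lambda x,y,z:((proj("scene",np.r_[c2w((x,y)),z])[0]-[200,200])*7).round(0)
for n,x in (("front",-.076),("back",-.046)):
    print(n,"flat",[f(x,y,.040) for y in (-.022,.0,.02,.04)],"tilt .2",[f(x,y,.040+.2*(y+.022)) for y in (-.022,0,.02,.04)])
print("inner wall top",[f(x,.063,.06) for x in (-.046,-.076)])
E
```

```text
front flat [array([500., 306.]), array([457., 334.]), array([417., 360.]), array([377., 387.])] tilt .2 [array([500., 306.]), array([456., 325.]), array([416., 343.]), array([375., 361.])]
back flat [array([445., 272.]), array([402., 299.]), array([363., 325.]), array([322., 350.])] tilt .2 [array([445., 272.]), array([402., 290.]), array([361., 307.]), array([320., 325.])]
inner wall top [array([270., 339.]), array([325., 376.])]
```

The tray's edges have slopes of 0.68 and 0.58. A flat tray would give 0.66 and 0.63, and one tilted by 0.2 rad about 0.44. So it is flat, with its centre about 21 mm off the midline, inside the 45 mm limit. Handing in.

```bash
python3 -c "
from station import *
print(sign_off())"
```

```text
the job is handed in; nothing more can be done
None
```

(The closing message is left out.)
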